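# Take the model out of a two-part mould and close the mould again

## Task

The small plaster mould in the plywood clamp frame has set and its wooden model must come out. Clear the wedge and both mould halves out of the way, standing them upright on the rectangular ware board; only then lift out the turned wooden model and stand it upright in the middle of the round bat. Finally close the empty mould so that it dries without warping: put each half back on its own side of the frame with the hollow faces together, and push the wedge fully down in its slot as it was; never let any of the four pieces tip over.

Things in the scene. Friction and masses are not known exactly. Their poses are not given: they have to be found in the camera images.
- frame: Fixed plywood frame 176x98 mm. Origin: underside, below the parting plane; x along it (wedge end -x), z up. Plaster floor 23 above the origin, 5 mm spigot at its middle. Cheeks (top z 67, 66 wide) at x 44.5..62.5 and -90..-72, inner top edges bevelled 6. Homes, mm: half_round (22,0,23) x along frame x; half_sloped (-22,0,23) x along frame -x; wedge (-58,0,23) x along frame x; model (0,0,23). The y sides are open.
- half_round: Loose white plaster mould half, outer corners well rounded, 43(x) x 60(y) x 62 mm high, 0.16 kg. Origin: middle of underside, z up. Flat parting face with half-bottle hollow at x=-21.5, outer face at x=+22 (to the frame's +x cheek). Hollow is open at top and bottom, straight below, narrow at the neck: lifts straight off the model (2 mm clear). Grip across y (60 mm) about 40 mm above underside.
- half_sloped: Loose white plaster mould half with sloped outer face, 60(y) x 62 mm high, 43 deep (x) at the foot, 33 at the top, 0.16 kg. Origin: middle of underside at the foot, z up. Parting face with hollow at x=-21.5; outer face at x=+22 at the foot, +12 at the top, towards the wedge. At the start 1 mm from half_round, hollows together. Lifts straight up; grip across y (60 mm) about 40 mm above underside.
- wedge: Loose brown hardwood wedge, 46(y) x 84 mm high, 0.11 kg, stands on its 26 mm thick foot. Origin: middle of underside, z up. Vertical face at x=-13 (to the frame's -x cheek); other face slopes from x=+13 at the foot to +23 at 62 mm and up (to half_sloped). Slot 28 mm wide at the floor, 38 at the half's top. Grip across y about 65 mm above underside. Pushed down (10 N is ample) it presses the half inwards.
- model: Loose dark turned wooden model of a small bottle, solid, 62 mm high, 0.06 kg: body 38 mm across up to 37 mm high, shoulder, neck 22 mm across from 49 to 62. Origin: middle of underside, z up; hollow foot 20 mm across, 7 deep, over the frame's spigot. In the closed mould only its flat top shows, flush with the mould's top; the halves' shoulders hold it down. Grip the body about 30 mm above underside.
- ware_board: Fixed rectangular pale wooden board, 250 (x) x 130 (y) mm, top 18 mm above the table, empty: the side area for the wedge and the halves. Origin: on the table below its middle, z up.
- round_bat: Fixed round plywood bat, 130 mm across, top 14 mm above the table, empty. Origin: on the table below its middle, z up. The model goes in its middle.

How it is judged:
On the way, in this order (a step that is already met when the one before it is completed fails the run):
1. the wedge and both mould halves stand upright on the ware board, released, while the model is still in the frame (x of wedge in the frame of ware_board between -0.12 and 0.12 m and y of wedge in the frame of ware_board between -0.06 and 0.06 m and z of wedge in the frame of ware_board between 0.014 and 0.022 m and angle between each of wedge, half_round, half_sloped's own z axis and vertical below 0.1 rad and linear speed of each of wedge, half_round, half_sloped below 0.02 m/s and contact force between the fingers and wedge below 0.1 N and x of half_round in the frame of ware_board between -0.12 and 0.12 m and y of half_round in the frame of ware_board between -0.06 and 0.06 m and z of half_round in the frame of ware_board between 0.014 and 0.022 m and contact force between the fingers and half_round below 0.1 N and x of half_sloped in the frame of ware_board between -0.12 and 0.12 m and y of half_sloped in the frame of ware_board between -0.06 and 0.06 m and z of half_sloped in the frame of ware_board between 0.014 and 0.022 m and contact force between the fingers and half_sloped below 0.1 N and x of model in the frame of frame between -0.025 and 0.025 m and y of model in the frame of frame between -0.025 and 0.025 m and z of model in the frame of frame between 0.011 and 0.035 m), for 0.2 s.
2. the model stands upright in the middle of the round bat, released, while the wedge and both halves still stand on the ware board (x of model in the frame of round_bat between -0.02 and 0.02 m and y of model in the frame of round_bat between -0.02 and 0.02 m and z of model in the frame of round_bat between 0.01 and 0.018 m and angle between each of model, wedge, half_round, half_sloped's own z axis and vertical below 0.1 rad and linear speed of each of model, wedge, half_round, half_sloped below 0.02 m/s and contact force between the fingers and model below 0.1 N and x of wedge in the frame of ware_board between -0.12 and 0.12 m and y of wedge in the frame of ware_board between -0.06 and 0.06 m and z of wedge in the frame of ware_board between 0.014 and 0.022 m and contact force between the fingers and wedge below 0.1 N and x of half_round in the frame of ware_board between -0.12 and 0.12 m and y of half_round in the frame of ware_board between -0.06 and 0.06 m and z of half_round in the frame of ware_board between 0.014 and 0.022 m and contact force between the fingers and half_round below 0.1 N and x of half_sloped in the frame of ware_board between -0.12 and 0.12 m and y of half_sloped in the frame of ware_board between -0.06 and 0.06 m and z of half_sloped in the frame of ware_board between 0.014 and 0.022 m and contact force between the fingers and half_sloped below 0.1 N), for 0.2 s.
At the end, for the whole second after the job is handed in: Model upright within 20 mm of the bat's middle; halves upright on the frame's floor, hollow faces together, within 8 mm of home (under 10 mm apart); wedge down (5 mm), within 10 mm lengthwise and 12 mm across, slope to the half; all within 0.15 rad, released, at rest (x of model in the frame of round_bat between -0.02 and 0.02 m and y of model in the frame of round_bat between -0.02 and 0.02 m and z of model in the frame of round_bat between 0.01 and 0.018 m and angle between each of model, wedge, half_round, half_sloped's own z axis and vertical below 0.1 rad and linear speed of each of model, wedge, half_round, half_sloped below 0.02 m/s and contact force between the fingers and model below 0.1 N and x of half_round in the frame of frame between 0.014 and 0.03 m and y of half_round in the frame of frame between -0.008 and 0.008 m and z of half_round in the frame of frame between 0.019 and 0.027 m and x of half_sloped in the frame of frame between -0.03 and -0.014 m and y of half_sloped in the frame of frame between -0.008 and 0.008 m and z of half_sloped in the frame of frame between 0.019 and 0.027 m and x of wedge in the frame of frame between -0.068 and -0.048 m and y of wedge in the frame of frame between -0.012 and 0.012 m and z of wedge in the frame of frame between 0.018 and 0.028 m and contact force between the fingers and wedge below 0.1 N and angle between the x axis of each of wedge, half_round, half_sloped and the x axis of frame, either way round below 0.15 rad and contact force between the fingers and half_round below 0.1 N and contact force between the fingers and half_sloped below 0.1 N and x of half_round in the frame of half_sloped between -0.055 and 0 m and x of half_sloped in the frame of half_round between -0.055 and 0 m and x of half_sloped in the frame of wedge above 0 m); the robot touches nothing.
It fails at once if one of the four pieces tips over (tilt over 0.6 rad) (angle between any of wedge, half_round, half_sloped, model's own z axis and vertical above 0.6 rad).
It also fails if it takes over 131 s, if anything falls off the work surface, if the arm or the gripper's body presses on something with over 40 N, if the wrist force passes 120 N, or if a joint passes its speed limit or range.

## Robot

A 7-joint arm with a two-finger parallel gripper is mounted at the origin on a cart in front of the work surface, level with it; the furniture and walls round the work are solid. World frame = base frame: x ahead of the robot, y to its left, z up, the work surface at z = 0. Lengths are in m, angles in rad, forces in N, time in s.
With the tool pointing down it reaches from about 0.4 to 0.875 m from the base axis. Payload 19.3 kg.
Tool frame: the origin (TCP) lies on the mounting face of the last link; the fingertips stand 173 mm ahead of it and the grasp point (between the pads) lies 155 mm ahead of it (bot.grip_point_offset is the distance from the TCP to the grasp point, in m); z points along the fingers, y is the line along which they close (so a half turn about z gives the same grasp; the last joint's range is limited). The gripper opens to 85 mm and grips with 20 to 120 N. Pads are 22 mm wide; open, the fingers measure 114 mm over their backs; the gripper's body (76 mm by 85 mm) begins 54 mm behind the grasp point. The pads swing forward as they close: fully open they stand 13 mm farther back than shut.
Start: joints at [-0.07, 0.521, -0.036, 1.599, 0.021, 1.021, -0.113], TCP at [0.625, -0, 0.405] pointing down, gripper open.
Joint ranges: [-2.91, 2.91], [-0.3, 2.13], [-1.5, 1.42], [0.17, 2.43], [-1.26, 4.41], [0.16, 1.93], [-2.52, 2.52]. Speed limits (rad/s): [1.89, 1.89, 2.39, 2.39, 3.01, 3.01, 3.01].

## Interface

Orientations are given as [roll, pitch, yaw] about the fixed x, y, z axes, in that order (R = Rz(yaw) Ry(pitch) Rx(roll)).
In Python, from workcell import bot gives the robot as it stands.
- The arm moves only by the tool arm_command, never from a script. Its argument "deltas" is a list of rows, each a list of 3 entries, a list of its own where there are three numbers: the shift along the tool's x, y, z in cm, then the turn, a rotation vector about the tool's x, y, z in rad, then the finger opening in cm, from 0 to 8.54. In form: [[[tx, ty, tz], [rx, ry, rz], claw], ...]. A call has 1 to 20 rows; each row shifts and turns the commanded pose from where the row before left it, along the tool's axes as they then stand; what a row does not reach is not made up. A row lasts 1/10 s, in which the tool goes at most 50 mm and 8.59 degrees, less where a joint would pass 70% of its speed; a pose out of reach is approached as far as the arm can. A call with a gripper value outside its range is refused whole. The fingers move at their own pace and stop on an object; "newtons" is the grip in N (left out, the last holds). Time passes only in rows, so rows that do not move let the fingers close. It gives the time, the measured TCP pose, the force, the opening and the grip force at its end, in the units of the state.
- bot.observe(): the state, without advancing time (a new reading comes with each control period).
- bot.grab_frame(name): name is "scene" or "side" or "wrist"; returns a dict with "frame" (384x512x3 uint8, red, green, blue), "K" (3x3 intrinsics, pixels), "k1" (the pictures are not rectified: a ray, as slopes to the right and down, at radius r is drawn at 1 + k1 r^2 times it, then the intrinsics apply), "rvec" (rotation vector, rad) and "tvec" (3), from world to camera coordinates, as OpenCV has them; the wrist camera has in their place "T_tool_cam" (4x4, takes a point from camera to tool coordinates, whose origin is the TCP and whose axes are the flange's). Camera axes: x right, y down, z forward; pixel columns grow to the right and rows downward; lengths in m; the calibration is good to about 2 mm. A picture is of the moment at which its call begins: read the wrist's pose just before it. There is no depth.
- bot.job_done(): hands the job in; it is judged then, once.
Trained networks look in a picture, given as the dict that the camera call returned (one of the last four; its "shot" number tells which), for a name from the list of things; names that differ only in an ending like _2 or _b are one class to them, and where a whole thing is asked for, a point or a joint stands for the part that bears it (a point fixed in the world has none). Each returns a list of dicts, best first, with "p" (0 to 1); they miss things now and then, are a little off and sometimes report something else, mostly with a low value. They report only what shows in the picture. A call takes as long as a camera call.
- bot.find_in(name, picture): "rect" ([left, top, width, height] in pixels, round what is visible of it).
- bot.mark_of(name, picture): "at" ([column, row] in pixels: a listed point, or the origin of a listed thing).
The state is a dict: "clock": time; "qpos": joint angles; "qd": joint speeds; "joint_efforts": joint torques, N m; "position": TCP position; "tool_rot": TCP orientation; "force": force on the tool from outside, world axes, zero at the start; "moment": the same for the moment, N m; "grip_width": finger opening in m; "finger_force": force on a finger pad.
Only numpy, scipy, OpenCV 4.12 (cv2) and the standard library are available. Lean on these libraries where they do the work, as an engineer would, in place of code of your own. Each camera call takes 0.05 s, during which the arm holds its last target. There are 200 camera calls.

## Working session

There is one attempt and no reset: what is moved stays moved. The work goes in short steps, Python scripts to look and compute and a tool call to move; the robot and the scene stay as the last step left them, time stands still between calls to the robot, and variables do not carry over. Pictures are saved under pics/ and viewed, at most 14 in all, crops included, and the job is handed in when it is done.

Besides the shell and the picture viewer there is one more tool, called after "Emit:" as name(argument=value, ...) on one line, values as JSON. arm_command: Moves the arm, as the interface text tells. Its arguments: {"type":"object","properties":{"deltas":{"type":"array","items":{"type":"array"}},"newtons":{"type":"number"}},"required":["deltas"]}

```bash
ls; mkdir -p pics; cat > h.py <<'E'
import numpy as np, cv2
from scipy.spatial.transform import Rotation as R
from workcell import bot
def snap(n,save=None):
    s=bot.observe(); p=bot.grab_frame(n)
    if n=='wrist':
        T=np.eye(4);T[:3,:3]=R.from_euler('xyz',s['tool_rot']).as_matrix();T[:3,3]=s['position']
        p['Twc']=T@np.array(p['T_tool_cam'])
    else:
        M=np.eye(4);M[:3,:3]=R.from_rotvec(np.ravel(p['rvec'])).as_matrix();M[:3,3]=np.ravel(p['tvec']);p['Twc']=np.linalg.inv(M)
    if save: cv2.imwrite('pics/'+save,p['frame'][:,:,::-1])
    return p
def ray(p,uv):
    D=np.array([p['k1'],0,0,0,0.]);x=cv2.undistortPoints(np.array([[uv]],float),np.array(p['K']),D)[0,0]
    return p['Twc'][:3,3],p['Twc'][:3,:3]@np.array([x[0],x[1],1])
def at(p,uv,z):
    o,d=ray(p,uv);return o+d*(z-o[2])/d[2]
def proj(p,X):
    M=np.linalg.inv(p['Twc']);r=cv2.Rodrigues(M[:3,:3])[0]
    return cv2.projectPoints(np.array(X,float).reshape(-1,3),r,M[:3,3],np.array(p['K']),np.array([p['k1'],0,0,0,0.]))[0].reshape(-1,2)
E
python3 - <<'E'
from h import *
np.set_printoptions(precision=4,suppress=True)
s=bot.observe();print(s['clock'],s['position'],s['tool_rot'],s['force'])
Z=dict(frame=0,half_round=.023,half_sloped=.023,wedge=.023,model=.023,ware_board=0,round_bat=0)
for n in ['scene','side','wrist']:
    p=snap(n,n+'0.png');print(n,p['Twc'][:3,3])
    for k,z in Z.items():
        m=bot.mark_of(k,p)[:1];f=bot.find_in(k,p)[:1]
        print(k,[(np.round(a['at']),round(a['p'],2),at(p,a['at'],z)) for a in m],[(np.round(a['rect']),round(a['p'],2)) for a in f])
E
```

```text
pics
0.0 [ 0.6249 -0.      0.4041] [-3.1404  0.0001  1.5708] [ 0.418   0.4316 -0.3248]
scene [-0.1136  0.7009  0.6799]
frame [(array([230., 206.]), 0.89, array([ 0.5522, -0.0063,  0.    ]))] [(array([198., 178.,  78.,  47.]), 0.77)]
half_round [(array([226., 199.]), 0.65, array([0.5568, 0.0003, 0.023 ]))] []
half_sloped [(array([243., 200.]), 0.71, array([ 0.52  , -0.0233,  0.023 ]))] [(array([230., 173.,  16.,  36.]), 0.69)]
wedge [(array([250., 203.]), 0.96, array([ 0.496 , -0.0246,  0.023 ]))] [(array([241., 171.,  19.,  36.]), 0.84)]
model [] [(array([230., 177.,   3.,   5.]), 0.4)]
ware_board [(array([153., 266.]), 0.72, array([0.5236, 0.2749, 0.    ]))] [(array([ 99., 226., 112.,  84.]), 0.89)]
round_bat [(array([285., 170.]), 0.82, array([ 0.549 , -0.2486,  0.    ]))] [(array([266., 153.,  38.,  30.]), 0.74)]
side [ 0.4169 -1.0531  0.7774]
frame [(array([267., 208.]), 0.87, array([ 0.5448, -0.0068,  0.    ]))] [(array([229., 184.,  66.,  44.]), 0.82)]
half_round [(array([271., 200.]), 0.85, array([ 0.5568, -0.0002,  0.023 ]))] [(array([261., 175.,  22.,  31.]), 0.9)]
half_slop
[... 407 characters left out ...]
0.82)]
round_bat [] [(array([267., 249.,  36.,   7.]), 0.46)]
wrist [0.6248 0.081  0.3725]
frame [] []
half_round [(array([198., 158.]), 0.97, array([0.5613, 0.0073, 0.023 ]))] [(array([152., 130.,  69.,  76.]), 0.72)]
half_sloped [(array([166., 173.]), 0.95, array([ 0.5223, -0.0109,  0.023 ]))] [(array([126., 155.,  60.,  65.]), 0.81)]
wedge [(array([144., 189.]), 0.6, array([ 0.4939, -0.0306,  0.023 ]))] [(array([ 93., 177.,  58.,  63.]), 0.96)]
model [(array([181., 168.]), 0.75, array([ 0.5407, -0.004 ,  0.023 ]))] [(array([158., 165.,  25.,  24.]), 0.95)]
ware_board [] []
round_bat [(array([206., 324.]), 0.69, array([ 0.5551, -0.2535,  0.    ]))] [(array([162., 291.,  94.,  67.]), 0.76)]
```

View pics/scene0.png

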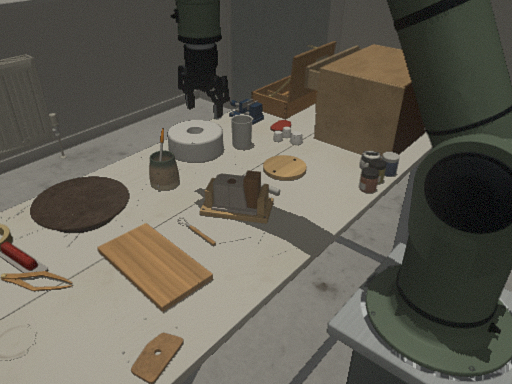

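View pics/wrist0.png

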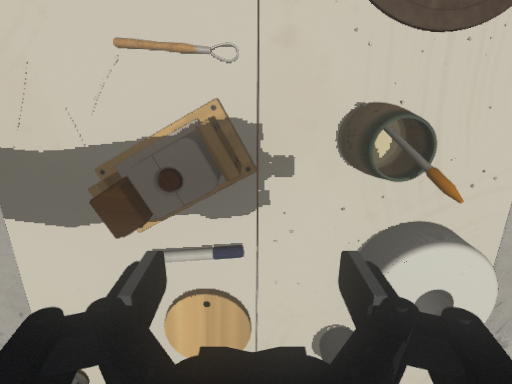

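```bash
python3 - <<'E'
from h import *
np.set_printoptions(precision=4,suppress=True)
p=snap('wrist')
print('modeltop',at(p,(170,180),.085))
for c in [(217,99),(257,171),(97,170)]: print('corner',at(p,c,.02))
# parting line / cheek / half edges at z .085
for c in [(150,156),(187,203),(198,121),(241,173),(209,120),(240,172)]: print('line',c,at(p,c,.085),at(p,c,.067))
g=cv2.resize(p['frame'][85:255,75:275],None,fx=4,fy=3.5,interpolation=cv2.INTER_CUBIC)[:,:,::-1]
p2=snap('scene')
for c in [(98,255),(148,225),(211,264),(166,304)]: print('board',at(p2,c,.018))
for c in [(285,166)]: print('bat',at(p2,c,.014))
print('bat w',at(p,(208,324),.014),at(p,(165,324),.014),at(p,(251,324),.014))
cv2.imwrite('pics/c1.png',cv2.convertScaleAbs(g,alpha=1.8))
E
```

```text
modeltop [ 0.544  -0.0013  0.085 ]
corner [0.5858 0.0736 0.02  ]
corner [ 0.6306 -0.0088  0.02  ]
corner [ 0.4379 -0.0073  0.02  ]
line (150, 156) [0.5266 0.0227 0.085 ] [0.5205 0.019  0.067 ]
line (187, 203) [ 0.5592 -0.0254  0.085 ] [ 0.5551 -0.0321  0.067 ]
line (198, 121) [0.5747 0.0554 0.085 ] [0.5716 0.0538 0.067 ]
line (241, 173) [0.614  0.0057 0.085 ] [0.6133 0.001  0.067 ]
line (209, 120) [0.585  0.0563 0.085 ] [0.5825 0.0548 0.067 ]
line (240, 172) [0.613  0.0067 0.085 ] [0.6123 0.0021 0.067 ]
board [0.6268 0.3394 0.018 ]
board [0.6289 0.1998 0.018 ]
board [0.4171 0.2002 0.018 ]
board [0.4041 0.3375 0.018 ]
bat [ 0.5517 -0.2497  0.014 ]
bat w [ 0.5603 -0.2405  0.014 ] [ 0.4968 -0.2414  0.014 ] [ 0.6232 -0.2403  0.014 ]
```

View pics/c1.png

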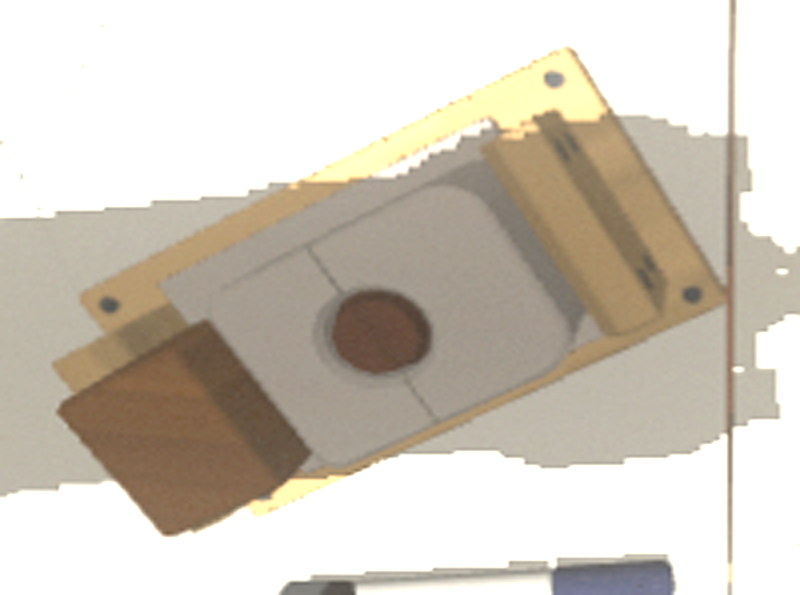

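```bash
cat >> h.py <<'E'
from scipy.optimize import least_squares
def fit(p,obs,x0,t=.006):
    "obs: list of (frame xyz (z None->base thickness), pixel); returns x,y,yaw,t"
    def f(a):
        c,s=np.cos(a[2]),np.sin(a[2])
        X=[(a[0]+c*q[0]-s*q[1],a[1]+s*q[0]+c*q[1],a[3] if q[2] is None else q[2]) for q,_ in obs]
        return (proj(p,X)-np.array([u for _,u in obs],float)).ravel()
    r=least_squares(f,list(x0)+[t],loss='soft_l1');return r.x,r.fun
E
python3 - <<'E'
from h import *
np.set_printoptions(precision=4,suppress=True)
p=snap('wrist')
C=lambda u,v:(75+u/4,85+v/3.5)
obs=[((.086,.049,None),C(568,47)),((.086,-.049,None),C(728,297)),((-.09,.049,None),C(82,297)),((0,0,.085),C(381,332)),
((0,.03,.085),C(310,244)),((0,-.03,.085),C(438,420))]
a,e=fit(p,obs,(.543,-.003,.45));print(a,np.degrees(a[2]));print(e.reshape(-1,2))
E
```

```text
[ 0.5425 -0.0029  0.5075  0.0295] 29.077701645525377
[[ 6.2573 -7.0433]
 [ 9.5259 -0.908 ]
 [-1.0554 -0.6829]
 [-1.7097  1.7477]
 [-1.2907  0.6938]
 [ 0.5928  1.504 ]]
```

```bash
python3 - <<'E'
from h import *
np.set_printoptions(precision=4,suppress=True)
p=snap('wrist')
C=lambda u,v:(75+u/4,85+v/3.5)
obs=[((.07425,.049,None),C(568,47)),((.07425,-.049,None),C(728,297)),((-.10175,.049,None),C(82,297)),((0,0,.085),C(381,332)),
((0,.03,.085),C(310,244)),((0,-.03,.085),C(438,420))]
a,e=fit(p,obs,(.543,-.003,.45));print(a,np.degrees(a[2]));print(e.reshape(-1,2))
c,s=np.cos(a[2]),np.sin(a[2])
for n,q in dict(wedge=(-.058,0),hs=(-.022,0),hr=(.022,0)).items(): print(n,a[0]+c*q[0]-s*q[1],a[1]+s*q[0]+c*q[1])
print(bot.observe()['tool_rot'])
E
```

```text
[ 0.5433 -0.0024  0.5015  0.0103] 28.73472761553734
[[ 0.0159 -2.0042]
 [ 0.9718 -0.1319]
 [-0.4359 -0.8574]
 [-0.9366  1.2465]
 [-0.3561  0.0743]
 [ 1.2076  1.1096]]
wedge 0.4924028249362265 -0.030323906283388206
hs 0.5239696025511744 -0.01301672421904206
hr 0.5625512196361107 0.008136498304047675
[-3.1415  0.      1.5708]
```

Emit:
arm_command(deltas=[[[0,0,0.75],[0,0,0.1337],8.5],[[0,0,0.75],[0,0,0.1337],8.5],[[0,0,0.75],[0,0,0.1337],8.5],[[0,0,0.75],[0,0,0.1337],8.5],[[0,0,0.75],[0,0,0.1337],8.5],[[0,0,0.75],[0,0,0.1337],8.5],[[0,0,0.75],[0,0,0.1337],8.5],[[0,0,0.75],[0,0,0.1337],8.5],[[-2.2,-0.6,0],[0,0,0],8.5],[[-2.2,-0.6,0],[0,0,0],8.5],[[-2.2,-0.6,0],[0,0,0],8.5],[[-2.2,-0.6,0],[0,0,0],8.5],[[-2.2,-0.6,0],[0,0,0],8.5],[[-2.2,-0.6,0],[0,0,0],8.5],[[0,0,0],[0,0,0],8.5]])

```text
clock: 3.95
position: [0.49, -0.0326, 0.3449]
tool_rot: [-3.141, 0.001, 0.5]
force: [0.2, -0.4, -0.3]
grip_width: 0.085
finger_force: 0.0
```

```bash
python3 - <<'E'
from h import *
np.set_printoptions(precision=4,suppress=True)
p=snap('wrist');s=bot.observe();print(s['clock'],s['position'],s['tool_rot'])
for n in ['wedge','half_sloped','half_round','model','frame','ware_board']:
    for a in bot.mark_of(n,p)[:1]: print(n,a['at'],a['p'],at(p,a['at'],.023 if n!='frame' else 0))
cv2.imwrite('pics/c2.png',cv2.resize(cv2.convertScaleAbs(p['frame'][:,:,::-1],alpha=1.5),(768,576)))
E
```

```text
4.0 [ 0.4914 -0.0321  0.3451] [-3.1416 -0.0004  0.5006]
wedge [252.2, 177.0] 0.67 [ 0.4903 -0.0322  0.023 ]
half_sloped [253.4, 137.5] 0.9 [ 0.5249 -0.0146  0.023 ]
half_round [250.0, 89.7] 0.95 [0.5613 0.0088 0.023 ]
model [256.1, 116.3] 0.66 [ 0.5433 -0.0074  0.023 ]
```

View pics/c2.png

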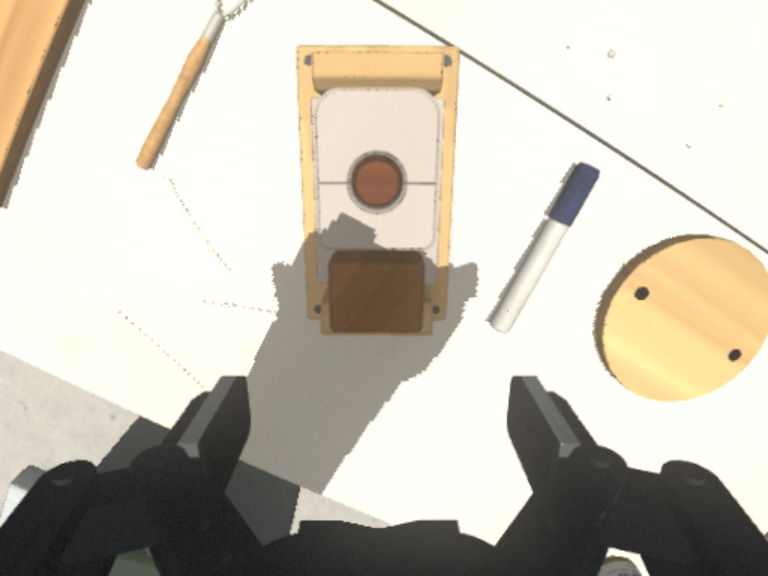

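```bash
python3 - <<'E'
from h import *
np.set_printoptions(precision=4,suppress=True)
p=snap('wrist')
C=lambda u,v:((u+.5)/1.5-.5,(v+.5)/1.5-.5)
obs=[((.07425,.049,None),C(297,46)),((.07425,-.049,None),C(460,47)),((0,0,.085),C(377,181)),
((0,.03,.085),C(317,183)),((0,-.03,.085),C(437,184)),((.044,0,.085),C(378,87)),((-.071,.023,.107),C(330,332)),((-.071,-.023,.107),C(425,332))]
a,e=fit(p,obs,(.543,-.003,.5));print(a,np.degrees(a[2]));print(e.reshape(-1,2))
c,s=np.cos(a[2]),np.sin(a[2])
P=bot.observe()['position'];print(P)
for n,q in dict(wedge=(-.058,0),hs=(-.022,0),hr=(.022,0)).items():
  w=np.array([a[0]+c*q[0]-s*q[1],a[1]+s*q[0]+c*q[1]]);d=w-P[:2];print(n,w,'tool',c*d[0]+s*d[1],s*d[0]-c*d[1])
E
```

```text
[ 0.5449 -0.0024  0.4977  0.0083] 28.513610881060764
[[ 0.0697 -0.0762]
 [-0.3675 -0.307 ]
 [ 0.4302  0.9184]
 [-0.5938 -0.5051]
 [ 1.4484 -0.8566]
 [-0.0216 -1.0628]
 [ 0.0676  1.6952]
 [-0.6257  1.9232]]
[ 0.4923 -0.0317  0.3446]
wedge [ 0.4939 -0.0301] tool 0.0022082037896866925 -0.0006762155529094435
hs [ 0.5255 -0.0129] tool 0.038208203789686715 -0.0006762155529094344
hr [0.5642 0.0081] tool 0.0822082037896867 -0.0006762155529094413
```

Emit:
arm_command(deltas=[[[0.3,0,2],[0,0,0],8.5],[[0.3,0,2.5],[0,0,0],8.5],[[0,0,2.5],[0,0,0],8.5],[[0,0,2],[0,0,0],7],[[0,0,1.3],[0,0,0],6],[[0,0,0],[0,0,0],4],[[0,0,0],[0,0,0],3.5],[[0,0,0],[0,0,0],3.5],[[0,0,0],[0,0,0],3.5],[[0,0,0],[0,0,0],3.5]], newtons=40)

```text
clock: 5.35
position: [0.4974, -0.029, 0.2422]
tool_rot: [3.141, -0.001, 0.501]
force: [-0.6, -0.3, -0.7]
grip_width: 0.0457
finger_force: 43.9
```

Emit:
arm_command(deltas=[[[0,0,-0.3],[0,0,0],3.5],[[0,0,-1],[0,0,0],3.5],[[0,0,-2],[0,0,0],3.5],[[0,0,-3],[0,0,0],3.5],[[0,0,-3],[0,0,0],3.5],[[0,0,-3],[0,0,0],3.5],[[0.97,-2.9,0],[0,0,0],3.5],[[0.97,-2.9,0],[0,0,0],3.5],[[0.97,-2.9,0],[0,0,0],3.5],[[0.97,-2.9,0],[0,0,0],3.5],[[0.97,-2.9,0],[0,0,0],3.5],[[0.97,-2.9,0],[0,0,0],3.5],[[0.97,-2.9,0],[0,0,0],3.5],[[0.97,-2.9,0],[0,0,0],3.5],[[0.97,-2.9,0],[0,0,0],3.5],[[0.97,-2.9,0],[0,0,0],3.5],[[0,0,0],[0,0,0],3.5]])

```text
clock: 7.05
position: [0.4417, 0.2756, 0.3653]
tool_rot: [-3.14, -0.001, 0.506]
force: [0.7, -0.8, -0.8]
grip_width: 0.0454
finger_force: 44.2
```

```bash
python3 - <<'E'
from h import *
np.set_printoptions(precision=4,suppress=True)
p=snap('wrist','w3.png');s=bot.observe();print(s['clock'],s['position'],s['grip_width'])
for n in ['wedge','ware_board']:
    for a in bot.mark_of(n,p)[:1]: print(n,a['at'],a['p'],at(p,a['at'],0))
E
```

```text
7.1 [0.4423 0.2735 0.3653] 0.045441593465018096
wedge [254.2, 227.2] 0.69 [0.3787 0.2385 0.    ]
ware_board [294.4, 104.8] 0.62 [0.5226 0.2702 0.    ]
```

View pics/w3.png

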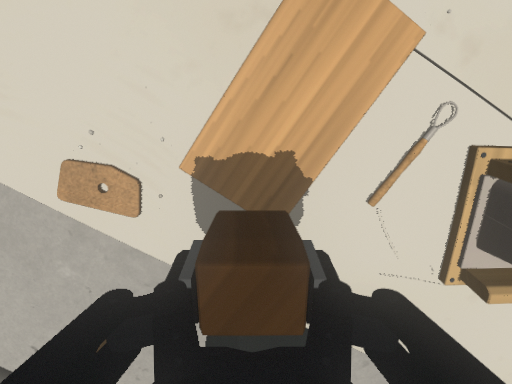

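```bash
python3 - <<'E'
from h import *
np.set_printoptions(precision=4,suppress=True)
p=snap('wrist')
for c in [(181,167),(425,34),(385,0),(285,0),(312,178),(262,210)]: print(c,at(p,c,.018))
E
```

```text
(181, 167) [0.411 0.34  0.018]
(425, 34) [0.6413 0.1919 0.018 ]
(385, 0) [0.6456 0.2424 0.018 ]
(285, 0) [0.5997 0.3229 0.018 ]
(312, 178) [0.4675 0.2116 0.018 ]
(262, 210) [0.4096 0.2406 0.018 ]
```

Emit:
arm_command(deltas=[[[0.3,0,1.5],[0,0,0],3.5],[[0.3,0,2.5],[0,0,0],3.5],[[0,0,2.5],[0,0,0],3.5],[[0,0,2.5],[0,0,0],3.5],[[0,0,2],[0,0,0],3.5],[[0,0,1],[0,0,0],3.5],[[0,0,0.5],[0,0,0],3.5],[[0,0,0.2],[0,0,0],3.5],[[0,0,0],[0,0,0],3.5]])

```text
clock: 8.15
position: [0.4485, 0.2748, 0.2383]
tool_rot: [-3.142, -0.001, 0.501]
force: [-0.5, -0.3, -0.5]
grip_width: 0.0458
finger_force: 44.2
```

Emit:
arm_command(deltas=[[[0,0,0.1],[0,0,0],3.5],[[0,0,0],[0,0,0],5.5],[[0,0,0],[0,0,0],7],[[0,0,0],[0,0,0],8.5],[[0,0,0],[0,0,0],8.5],[[0,0,-1],[0,0,0],8.5],[[0,0,-2.5],[0,0,0],8.5],[[0,0,-3],[0,0,0],8.5],[[0,0,-2],[0,0,0],8.5],[[-0.68,2.9,0],[0,0,0],8.5],[[-0.68,2.9,0],[0,0,0],8.5],[[-0.68,2.9,0],[0,0,0],8.5],[[-0.68,2.9,0],[0,0,0],8.5],[[-0.68,2.9,0],[0,0,0],8.5],[[-0.68,2.9,0],[0,0,0],8.5],[[-0.68,2.9,0],[0,0,0],8.5],[[-0.68,2.9,0],[0,0,0],8.5],[[-0.68,2.9,0],[0,0,0],8.5],[[-0.68,2.9,0],[0,0,0],8.5]])

```text
clock: 10.05
position: [0.528, -0.0134, 0.3225]
tool_rot: [3.141, -0.0, 0.501]
force: [0.6, 0.6, 0.3]
grip_width: 0.0851
finger_force: 0.0
```

```bash
python3 - <<'E'
from h import *
p=snap('wrist','w4.png');s=bot.observe();print(s['clock'],s['position'],s['grip_width'])
for n in ['half_sloped','half_round','model']:
    for a in bot.mark_of(n,p)[:1]: print(n,a['at'],a['p'],at(p,a['at'],.023))
p2=snap('scene')
for a in bot.find_in('wedge',p2)[:2]: print(a)
E
```

```text
10.1 [ 0.52877688 -0.01810384  0.32267325] 0.08494061866165376
half_sloped [247.4, 187.9] 0.7 [ 0.52309592 -0.01113572  0.023     ]
half_round [249.1, 140.8] 0.93 [0.56180922 0.00814583 0.023     ]
model [251.0, 164.8] 0.7 [ 0.54373539 -0.00362587  0.023     ]
{'rect': [157.8, 237.8, 29.6, 48.2], 'p': 0.84}
```

View pics/w4.png

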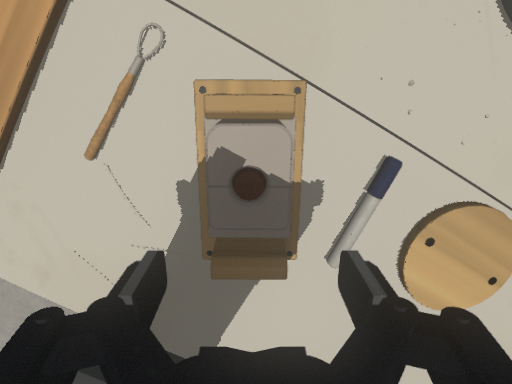

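Emit:
arm_command(deltas=[[[0.1,-0.3,2],[0,0,0],8.5],[[0,0,2.5],[0,0,0],8.5],[[0,0,2],[0,0,0],8.5],[[0,0,1],[0,0,0],8.5],[[0,0,0],[0,0,0],8.5]])

```text
clock: 10.85
position: [0.527, -0.0084, 0.2459]
tool_rot: [-3.141, 0.002, 0.502]
force: [-0.8, 0.2, -1.1]
grip_width: 0.0847
finger_force: 0.0
```

```bash
python3 - <<'E'
from h import *
for i in range(3):
  p=snap('wrist','w5.png');s=bot.observe();print(s['position'])
cv2.imwrite('pics/w5.png',cv2.convertScaleAbs(p['frame'][:,:,::-1],alpha=2))
E
```

```text
[ 0.52731813 -0.00855901  0.24680968]
[ 0.52751684 -0.0086978   0.24734731]
[ 0.52761794 -0.00883084  0.24759541]
```

View pics/w5.png

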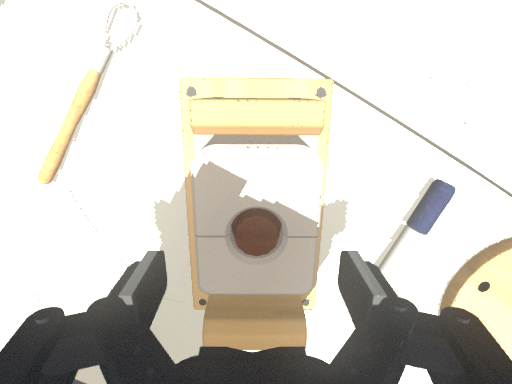

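Emit:
arm_command(deltas=[[[-0.1,0.22,1],[0,0,0],8.5],[[0,0,1.5],[0,0,0],8.5],[[0,0,0.7],[0,0,0],8.5],[[0,0,0],[0,0,0],7],[[0,0,0],[0,0,0],5.5],[[0,0,0],[0,0,0],5],[[0,0,0],[0,0,0],5],[[0,0,0],[0,0,0],5],[[0,0,0],[0,0,0],5]], newtons=40)

```text
clock: 11.9
position: [0.5276, -0.0114, 0.215]
tool_rot: [3.141, -0.0, 0.501]
force: [-0.8, -0.4, 3.4]
grip_width: 0.0595
finger_force: 43.7
```

Emit:
arm_command(deltas=[[[0,0,-0.3],[0,0,0],5],[[0,0,-0.7],[0,0,0],5],[[0,0,-1.5],[0,0,0],5],[[0,0,-2],[0,0,0],5],[[0,0,-2],[0,0,0],5],[[0,0,-2.5],[0,0,0],5],[[0,0,-2.5],[0,0,0],5],[[0,0,-2.5],[0,0,0],5],[[1.35,-2.46,0],[0,0,0],5],[[1.35,-2.46,0],[0,0,0],5],[[1.35,-2.46,0],[0,0,0],5],[[1.35,-2.46,0],[0,0,0],5],[[1.35,-2.46,0],[0,0,0],5],[[1.35,-2.46,0],[0,0,0],5],[[1.35,-2.46,0],[0,0,0],5],[[1.35,-2.46,0],[0,0,0],5],[[1.35,-2.46,0],[0,0,0],5],[[1.35,-2.46,0],[0,0,0],5],[[0,0,0],[0,0,0],5],[[0,0,0],[0,0,0],5]])

```text
clock: 13.9
position: [0.5275, 0.2693, 0.3549]
tool_rot: [3.141, 0.0, 0.502]
force: [0.8, -0.7, -1.3]
grip_width: 0.06
finger_force: 43.6
```

```bash
python3 - <<'E'
from h import *
p=snap('scene','s6.png');s=bot.observe();print(s['clock'],s['position'],s['grip_width'])
g=p['frame'][140:310,80:300,::-1];cv2.imwrite('pics/s6.png',cv2.resize(cv2.convertScaleAbs(g,alpha=1.4),None,fx=3,fy=3))
E
```

```text
13.95 [0.52768401 0.26852994 0.35492316] 0.05958865562198155
```

View pics/s6.png

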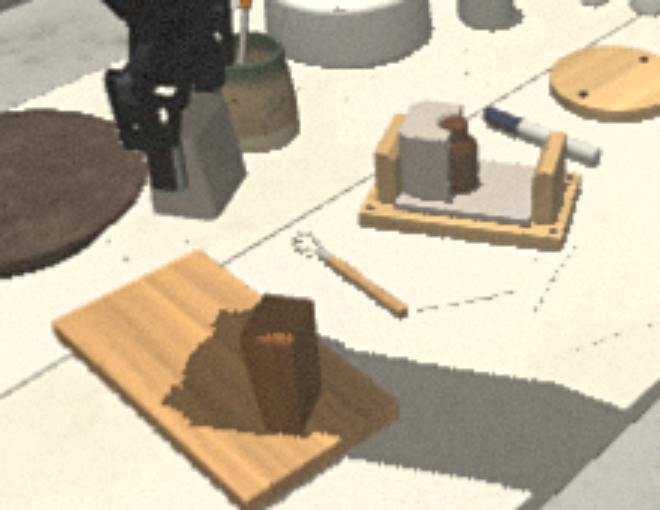

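Emit:
arm_command(deltas=[[[0,0,2],[0,0,0],5],[[0,0,2.5],[0,0,0],5],[[0,0,2.5],[0,0,0],5],[[0,0,2.5],[0,0,0],5],[[0,0,2.5],[0,0,0],5],[[0,0,1.5],[0,0,0],5],[[0,0,0.6],[0,0,0],5],[[0,0,0.2],[0,0,0],5],[[0,0,0.05],[0,0,0],5],[[0,0,0],[0,0,0],5]])

```text
clock: 14.95
position: [0.528, 0.2692, 0.2121]
tool_rot: [-3.142, -0.001, 0.501]
force: [0.6, 0.2, -2.2]
grip_width: 0.0597
finger_force: 43.6
```

Emit:
arm_command(deltas=[[[0,0,0.15],[0,0,0],5],[[0,0,0],[0,0,0],6.5],[[0,0,0],[0,0,0],7.5],[[0,0,0],[0,0,0],8.5],[[0,0,0],[0,0,0],8.5],[[0,0,-1],[0,0,0],8.5],[[0,0,-2.5],[0,0,0],8.5],[[0,0,-3],[0,0,0],8.5],[[0,0,-3],[0,0,0],8.5],[[0,0,-1.5],[0,0,0],8.5],[[-1.03,2.74,0],[0,0,0],8.5],[[-1.03,2.74,0],[0,0,0],8.5],[[-1.03,2.74,0],[0,0,0],8.5],[[-1.03,2.74,0],[0,0,0],8.5],[[-1.03,2.74,0],[0,0,0],8.5],[[-1.03,2.74,0],[0,0,0],8.5],[[-1.03,2.74,0],[0,0,0],8.5],[[-1.03,2.74,0],[0,0,0],8.5],[[-1.03,2.74,0],[0,0,0],8.5],[[0,0,0],[0,0,0],8.5]])

```text
clock: 16.95
position: [0.565, 0.0042, 0.3206]
tool_rot: [3.14, 0.0, 0.496]
force: [-0.3, 0.9, 0.8]
grip_width: 0.0853
finger_force: 0.0
```

```bash
python3 - <<'E'
from h import *
p=snap('wrist','w7.png');p=snap('wrist');s=bot.observe();print(s['clock'],s['position'])
for n in ['half_round','model']:
    for a in bot.mark_of(n,p)[:1]: print(n,a['at'],a['p'],at(p,a['at'],.023))
    print(bot.find_in(n,p)[:1])
cv2.imwrite('pics/w7.png',cv2.convertScaleAbs(p['frame'][:,:,::-1],alpha=1.6))
E
```

```text
17.05 [0.56488112 0.00801573 0.32026651]
half_round [248.2, 189.3] 0.7 [0.55979439 0.00762231 0.023     ]
[{'rect': [208.3, 176.2, 82.6, 66.3], 'p': 0.75}]
model [253.0, 210.3] 0.62 [ 0.54380304 -0.00608537  0.023     ]
[{'rect': [234.2, 223.2, 33.9, 29.2], 'p': 0.89}]
```

View pics/w7.png

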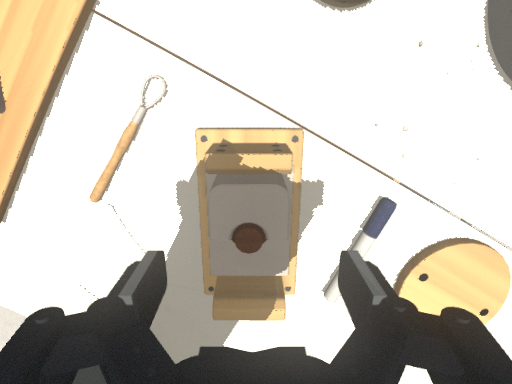

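Emit:
arm_command(deltas=[[[0,-0.1,2],[0,0,0],8.5],[[0,0,2.5],[0,0,0],8.5],[[0,0,2.5],[0,0,0],8.5],[[0,0,2],[0,0,0],8.5],[[0,0,1.2],[0,0,0],8.5],[[0,0,0.3],[0,0,0],8],[[0,0,0],[0,0,0],7],[[0,0,0],[0,0,0],6],[[0,0,0],[0,0,0],5],[[0,0,0],[0,0,0],5],[[0,0,0],[0,0,0],5],[[0,0,0],[0,0,0],5]], newtons=40)

```text
clock: 18.45
position: [0.5647, 0.0093, 0.2157]
tool_rot: [3.141, -0.001, 0.501]
force: [-1.5, 1.1, 8.0]
grip_width: 0.0592
finger_force: 43.8
```

Emit:
arm_command(deltas=[[[0,0,-0.3],[0,0,0],5],[[0,0,-0.7],[0,0,0],5],[[0,0,-1.5],[0,0,0],5],[[0,0,-2],[0,0,0],5],[[0,0,-2],[0,0,0],5],[[0,0,-2.5],[0,0,0],5],[[0,0,-2.5],[0,0,0],5],[[0,0,-2.5],[0,0,0],5],[[1.745,-2.24,0],[0,0,0],5],[[1.745,-2.24,0],[0,0,0],5],[[1.745,-2.24,0],[0,0,0],5],[[1.745,-2.24,0],[0,0,0],5],[[1.745,-2.24,0],[0,0,0],5],[[1.745,-2.24,0],[0,0,0],5],[[1.745,-2.24,0],[0,0,0],5],[[1.745,-2.24,0],[0,0,0],5],[[1.745,-2.24,0],[0,0,0],5],[[0,0,0],[0,0,0],5],[[0,0,0],[0,0,0],5]])

```text
clock: 20.35
position: [0.605, 0.2617, 0.3555]
tool_rot: [3.141, -0.0, 0.502]
force: [1.0, -1.1, -2.1]
grip_width: 0.0595
finger_force: 43.6
```

```bash
python3 - <<'E'
from h import *
p=snap('scene','s8.png');s=bot.observe();print(s['clock'],s['position'],s['grip_width'])
g=p['frame'][140:310,80:300,::-1];cv2.imwrite('pics/s8.png',cv2.resize(cv2.convertScaleAbs(g,alpha=1.4),None,fx=3,fy=3))
E
```

```text
20.4 [0.6052006  0.26080307 0.3554815 ] 0.05970592435982412
```

View pics/s8.png

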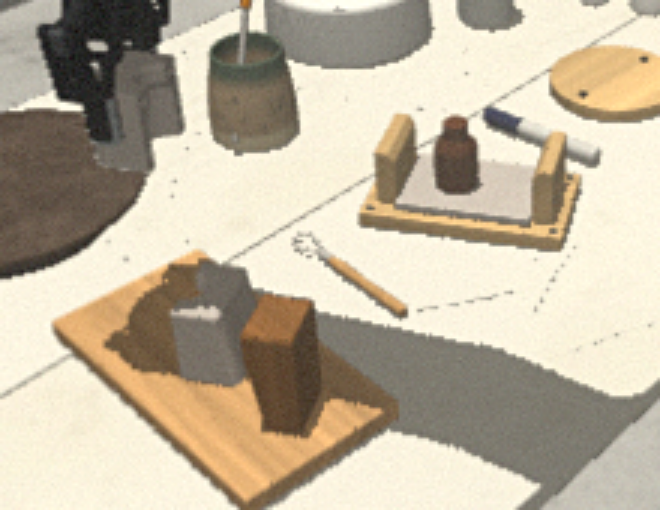

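Emit:
arm_command(deltas=[[[0,0,2],[0,0,0],5],[[0,0,2.5],[0,0,0],5],[[0,0,2.5],[0,0,0],5],[[0,0,2.5],[0,0,0],5],[[0,0,2.5],[0,0,0],5],[[0,0,1.5],[0,0,0],5],[[0,0,0.6],[0,0,0],5],[[0,0,0.2],[0,0,0],5],[[0,0,0.05],[0,0,0],5],[[0,0,0],[0,0,0],5]])

```text
clock: 21.4
position: [0.6056, 0.2615, 0.2122]
tool_rot: [3.142, -0.001, 0.501]
force: [0.6, -0.2, -0.2]
grip_width: 0.0596
finger_force: 43.6
```

Emit:
arm_command(deltas=[[[0,0,0.15],[0,0,0],5],[[0,0,0],[0,0,0],6.5],[[0,0,0],[0,0,0],7.5],[[0,0,0],[0,0,0],8.5],[[0,0,0],[0,0,0],8.5],[[0,0,-1],[0,0,0],8.5],[[0,0,-2.5],[0,0,0],8.5],[[0,0,-3],[0,0,0],8.5],[[0,0,-3],[0,0,0],8.5],[[0,0,-1.5],[0,0,0],8.5],[[-2.0,2.25,0],[0,0,0],8.5],[[-2.0,2.25,0],[0,0,0],8.5],[[-2.0,2.25,0],[0,0,0],8.5],[[-2.0,2.25,0],[0,0,0],8.5],[[-2.0,2.25,0],[0,0,0],8.5],[[-2.0,2.25,0],[0,0,0],8.5],[[-2.0,2.25,0],[0,0,0],8.5],[[-2.0,2.25,0],[0,0,0],8.5],[[-2.0,2.25,0],[0,0,0],8.5],[[0,0,0],[0,0,0],8.5]])

```text
clock: 23.4
position: [0.5439, -0.0066, 0.32]
tool_rot: [3.14, 0.001, 0.496]
force: [0.9, 0.9, 0.6]
grip_width: 0.0852
finger_force: 0.0
```

```bash
python3 - <<'E'
from h import *
p=snap('wrist');p=snap('wrist');s=bot.observe();print(s['clock'],s['position'])
for n in ['model','frame','round_bat']:
    for a in bot.mark_of(n,p)[:1]: print(n,a['at'],a['p'],at(p,a['at'],.023 if n=='model' else 0))
    print(bot.find_in(n,p)[:1])
cv2.imwrite('pics/w9.png',cv2.convertScaleAbs(p['frame'][:,:,::-1],alpha=1.6))
E
```

```text
23.5 [ 0.54467397 -0.00300826  0.31990223]
model [251.7, 183.7] 0.87 [ 0.54534707 -0.00347467  0.023     ]
[{'rect': [229.3, 165.2, 41.9, 56.4], 'p': 0.87}]
frame [251.3, 180.1] 0.55 [ 0.54231158 -0.00464793  0.        ]
[{'rect': [193.7, 103.4, 112.6, 198.6], 'p': 0.66}]
round_bat [451.1, 273.1] 0.75 [ 0.55442042 -0.25333823  0.        ]
[{'rect': [395.3, 218.6, 116.7, 95.5], 'p': 0.56}]
```

View pics/w9.png

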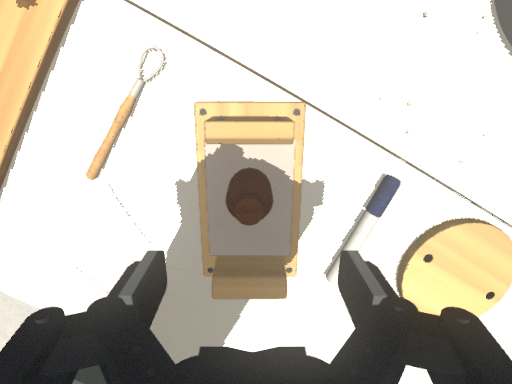

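Emit:
arm_command(deltas=[[[0,0,2],[0,0,0],8.5],[[0,0,2.5],[0,0,0],8.5],[[0,0,2.5],[0,0,0],8.5],[[0,0,2],[0,0,0],8.5],[[0,0,1.5],[0,0,0],8.5],[[0,0,0.7],[0,0,0],8],[[0,0,0],[0,0,0],7],[[0,0,0],[0,0,0],6],[[0,0,0],[0,0,0],5],[[0,0,0],[0,0,0],4],[[0,0,0],[0,0,0],3],[[0,0,0],[0,0,0],3],[[0,0,0],[0,0,0],3]], newtons=25)

```text
clock: 25.1
position: [0.5449, -0.0026, 0.2084]
tool_rot: [3.141, -0.001, 0.501]
force: [-0.3, 0.4, 7.5]
grip_width: 0.0374
finger_force: 24.5
```

```bash
python3 - <<'E'
from h import *
s=bot.observe();print(s['position'])
p=snap('wrist');p['Twc'][:]=p['Twc']
q=snap('scene')
for pp in (p,q):
  for a in bot.mark_of('round_bat',pp)[:1]: print(at(pp,a['at'],0),a)
  for a in bot.find_in('round_bat',pp)[:1]: r=a['rect'];print(at(pp,(r[0]+r[2]/2,r[1]+r[3]/2),.012),r)
E
```

```text
[ 0.54493763 -0.00258084  0.20839604]
[ 0.55159799 -0.19120924  0.012     ] [463.4, 296.7, 48.6, 87.0]
[ 0.5534424  -0.25413757  0.        ] {'at': [285.2, 169.3], 'p': 0.87}
[ 0.54838427 -0.24189853  0.012     ] [263.9, 155.8, 40.8, 24.3]
```

Emit:
arm_command(deltas=[[[0,0,-0.3],[0,0,0],3],[[0,0,-0.7],[0,0,0],3],[[0,0,-1.5],[0,0,0],3],[[0,0,-2],[0,0,0],3],[[0,0,-2],[0,0,0],3],[[0,0,-2.5],[0,0,0],3],[[0,0,-2],[0,0,0],3],[[-1.24,2.48,0],[0,0,0],3],[[-1.24,2.48,0],[0,0,0],3],[[-1.24,2.48,0],[0,0,0],3],[[-1.24,2.48,0],[0,0,0],3],[[-1.24,2.48,0],[0,0,0],3],[[-1.24,2.48,0],[0,0,0],3],[[-1.24,2.48,0],[0,0,0],3],[[-1.24,2.48,0],[0,0,0],3],[[-1.24,2.48,0],[0,0,0],3],[[0,0,0],[0,0,0],3],[[0,0,0],[0,0,0],3]])

```text
clock: 27.2
position: [0.5538, -0.2522, 0.318]
tool_rot: [-3.141, -0.0, 0.5]
force: [-0.1, 0.6, -1.8]
grip_width: 0.037
finger_force: 25.2
```

```bash
python3 - <<'E'
from h import *
p=snap('wrist');s=bot.observe();print(s['clock'],s['position'],s['grip_width'])
for a in bot.mark_of('round_bat',p)[:1]: print(at(p,a['at'],0),a)
for a in bot.find_in('round_bat',p)[:1]: r=a['rect'];print(r)
cv2.imwrite('pics/w10.png',p['frame'][:,:,::-1])
E
```

```text
27.25 [ 0.55404619 -0.25139345  0.31792063] 0.03721116954014047
[ 0.55707142 -0.25465329  0.        ] {'at': [256.1, 177.2], 'p': 0.97}
```

View pics/w10.png

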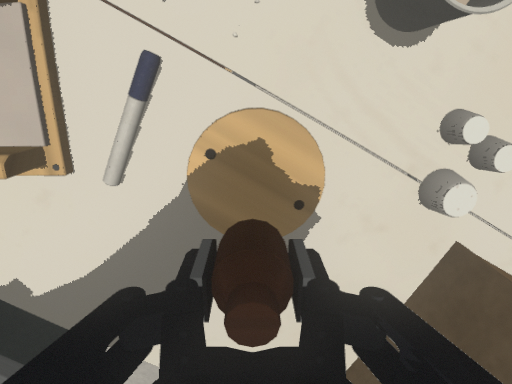

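Emit:
arm_command(deltas=[[[0.1,0.4,2],[0,0,0],3],[[0,0,2.5],[0,0,0],3],[[0,0,2.5],[0,0,0],3],[[0,0,2.5],[0,0,0],3],[[0,0,1.4],[0,0,0],3],[[0,0,0.6],[0,0,0],3],[[0,0,0.2],[0,0,0],3],[[0,0,0.05],[0,0,0],3],[[0,0,0],[0,0,0],3]])

```text
clock: 28.25
position: [0.5571, -0.2551, 0.2011]
tool_rot: [3.141, -0.001, 0.501]
force: [-0.1, 0.3, -0.7]
grip_width: 0.0372
finger_force: 25.2
```

Emit:
arm_command(deltas=[[[0,0,0.15],[0,0,0],3],[[0,0,0],[0,0,0],4.5],[[0,0,0],[0,0,0],6],[[0,0,0],[0,0,0],8],[[0,0,0],[0,0,0],8.5],[[0,0,-1],[0,0,0],8.5],[[0,0,-2],[0,0,0],8.5],[[0,0,-3],[0,0,0],8.5],[[0,0,-3],[0,0,0],8.5],[[0,0,-3],[0,0,0],8.5],[[0,0,0],[0,0,0],8.5]])

```text
clock: 29.35
position: [0.5576, -0.2555, 0.3233]
tool_rot: [3.137, -0.004, 0.501]
force: [0.8, -0.5, -0.4]
grip_width: 0.0849
finger_force: 0.0
```

```bash
python3 - <<'E'
from h import *
p=snap('wrist');s=bot.observe();print(s['clock'],s['position'],s['grip_width'])
for n,z in (('round_bat',0),('model',.014)):
  for a in bot.mark_of(n,p)[:1]: print(n,at(p,a['at'],z),a)
cv2.imwrite('pics/w11.png',p['frame'][:,:,::-1])
E
```

```text
29.4 [ 0.55717593 -0.2552197   0.32116027] 0.08524874270949605
round_bat [ 0.5563134  -0.25346754  0.        ] {'at': [248.3, 178.8], 'p': 0.92}
model [ 0.55665399 -0.25642254  0.014     ] {'at': [251.1, 183.9], 'p': 0.67}
```

View pics/w11.png

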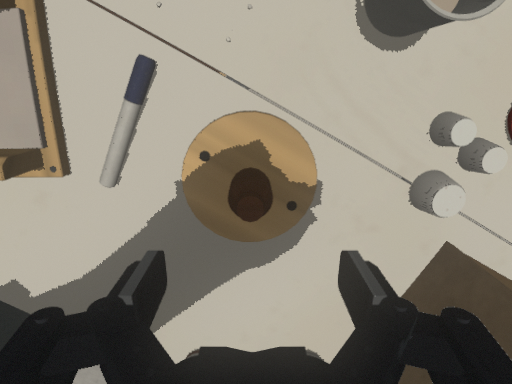

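Emit:
arm_command(deltas=[[[1.93,-2.87,0],[0,0,0],8.5],[[1.93,-2.87,0],[0,0,0],8.5],[[1.93,-2.87,0],[0,0,0],8.5],[[1.93,-2.87,0],[0,0,0],8.5],[[1.93,-2.87,0],[0,0,0],8.5],[[1.93,-2.87,0],[0,0,0],8.5],[[1.93,-2.87,0],[0,0,0],8.5],[[1.93,-2.87,0],[0,0,0],8.5],[[1.93,-2.87,0],[0,0,0],8.5],[[1.93,-2.87,0],[0,0,0],8.5],[[1.93,-2.87,0],[0,0,0],8.5],[[1.93,-2.87,0],[0,0,0],8.5],[[1.93,-2.87,0],[0,0,0],8.5],[[1.93,-2.87,0],[0,0,0],8.5],[[1.93,-2.87,0],[0,0,0],8.5],[[0,0,0],[0,0,0],8.5],[[0,0,0],[0,0,0],8.5],[[0,0,0],[0,0,0],8.5]])

```text
clock: 31.3
position: [0.6039, 0.2605, 0.318]
tool_rot: [3.141, 0.001, 0.5]
force: [-0.4, -0.5, -0.5]
grip_width: 0.0851
finger_force: 0.0
```

```bash
python3 - <<'E'
from h import *
p=snap('wrist');p=snap('wrist');s=bot.observe();print(s['clock'],s['position'],s['tool_rot'])
for n in ('half_round','half_sloped','wedge'):
  for a in bot.mark_of(n,p)[:1]: print(n,at(p,a['at'],.018),a)
  print(bot.find_in(n,p)[:1])
E
```

```text
31.4 [0.60408238 0.26045215 0.31846591] [3.14125503e+00 6.46245010e-04 4.99677503e-01]
half_round [0.60171376 0.25931242 0.018     ] {'at': [251.9, 186.5], 'p': 0.83}
[{'rect': [209.9, 164.6, 84.2, 70.3], 'p': 0.98}]
half_sloped [0.52235852 0.26483608 0.018     ] {'at': [208.7, 251.0], 'p': 0.71}
[{'rect': [163.9, 227.8, 76.7, 73.2], 'p': 0.73}]
wedge [0.44304936 0.26946874 0.018     ] {'at': [172.6, 306.4], 'p': 0.59}
[{'rect': [154.2, 298.3, 37.3, 65.9], 'p': 0.65}]
```

Emit:
arm_command(deltas=[[[0.18,0,2],[0,0,0],8.5],[[0,0,2.5],[0,0,0],8.5],[[0,0,2.5],[0,0,0],8.5],[[0,0,2],[0,0,0],8.5],[[0,0,1.5],[0,0,0],8.5],[[0,0,0.3],[0,0,0],8],[[0,0,0],[0,0,0],7],[[0,0,0],[0,0,0],6],[[0,0,0],[0,0,0],5],[[0,0,0],[0,0,0],5],[[0,0,0],[0,0,0],5],[[0,0,0],[0,0,0],5]], newtons=40)

```text
clock: 32.9
position: [0.6059, 0.2626, 0.2118]
tool_rot: [3.142, -0.002, 0.501]
force: [-0.6, -0.3, 8.1]
grip_width: 0.0598
finger_force: 44.4
```

Emit:
arm_command(deltas=[[[0,0,-0.3],[0,0,0],5],[[0,0,-0.7],[0,0,0],5],[[0,0,-1.5],[0,0,0],5],[[0,0,-2],[0,0,0],5],[[0,0,-2],[0,0,0],5],[[0,0,-2.5],[0,0,0],5],[[0,0,-2.5],[0,0,0],5],[[0,0,-2],[0,0,0],5],[[-1.75,2.25,0],[0,0,0],5],[[-1.75,2.25,0],[0,0,0],5],[[-1.75,2.25,0],[0,0,0],5],[[-1.75,2.25,0],[0,0,0],5],[[-1.75,2.25,0],[0,0,0],5],[[-1.75,2.25,0],[0,0,0],5],[[-1.75,2.25,0],[0,0,0],5],[[-1.75,2.25,0],[0,0,0],5],[[-1.75,2.25,0],[0,0,0],5],[[0,0,0],[0,0,0],5],[[0,0,0],[0,0,0],5],[[0,0,0],[0,0,0],5]])

```text
clock: 34.9
position: [0.5648, 0.0101, 0.3463]
tool_rot: [-3.141, -0.001, 0.502]
force: [-1.2, 0.5, -2.3]
grip_width: 0.0597
finger_force: 43.8
```

Emit:
arm_command(deltas=[[[0,0,2],[0,0,0],5],[[0,0,2.5],[0,0,0],5],[[0,0,2],[0,0,0],5],[[0,0,1.2],[0,0,0],5],[[0,0,0.3],[0,0,0],5],[[0,0,0],[0,0,0],5],[[0,0,0],[0,0,0],5]])

```text
clock: 35.6
position: [0.565, 0.0094, 0.2665]
tool_rot: [3.141, -0.001, 0.501]
force: [0.5, 0.3, -1.9]
grip_width: 0.0599
finger_force: 43.7
```

```bash
python3 - <<'E'
from h import *
P=[]
for i in range(6): snap('wrist');P.append(bot.observe()['position'])
P=np.array(P);print(P.mean(0),P.std(0),bot.observe()['tool_rot'])
w=P.mean(0)[:2]-[.5645,.0092];c,s=np.cos(.5),np.sin(.5);print('err tool',c*w[0]+s*w[1],s*w[0]-c*w[1])
E
```

```text
[0.56486348 0.0092789  0.26635483] [8.38707217e-05 3.40332756e-05 2.00330667e-04] [ 3.14142349e+00 -5.03696918e-04  5.01137124e-01]
err tool 0.0003568104181126863 0.00010501985427227574
```

Emit:
arm_command(deltas=[[[-0.05,0,1],[0,0,0],5],[[0,0,1.2],[0,0,0],5],[[0,0,1.2],[0,0,0],5],[[0,0,0.8],[0,0,0],5],[[0,0,0.4],[0,0,0],5],[[0,0,0.2],[0,0,0],5],[[0,0,0],[0,0,0],5],[[0,0,0],[0,0,0],5]])

```text
clock: 36.7
position: [0.5644, 0.009, 0.218]
tool_rot: [3.141, -0.0, 0.501]
force: [-0.5, 0.1, -0.8]
grip_width: 0.0596
finger_force: 43.7
```

Emit:
arm_command(deltas=[[[0,0,0.12],[0,0,0],5],[[0,0,0],[0,0,0],6.5],[[0,0,0],[0,0,0],7.5],[[0,0,0],[0,0,0],8.5],[[0,0,0],[0,0,0],8.5],[[0,0,-1],[0,0,0],8.5],[[0,0,-2.5],[0,0,0],8.5],[[0,0,-3],[0,0,0],8.5],[[0,0,-2.5],[0,0,0],8.5],[[0,0,-1],[0,0,0],8.5],[[1.03,-2.73,0],[0,0,0],8.5],[[1.03,-2.73,0],[0,0,0],8.5],[[1.03,-2.73,0],[0,0,0],8.5],[[1.03,-2.73,0],[0,0,0],8.5],[[1.03,-2.73,0],[0,0,0],8.5],[[1.03,-2.73,0],[0,0,0],8.5],[[1.03,-2.73,0],[0,0,0],8.5],[[1.03,-2.73,0],[0,0,0],8.5],[[1.03,-2.73,0],[0,0,0],8.5],[[0,0,0],[0,0,0],8.5]])

```text
clock: 38.7
position: [0.5262, 0.2731, 0.3162]
tool_rot: [-3.14, -0.0, 0.506]
force: [0.0, -0.5, 0.5]
grip_width: 0.0853
finger_force: 0.0
```

Emit:
arm_command(deltas=[[[0,0,0],[0,0,0],8.5],[[0,0,0],[0,0,0],8.5],[[0,0,0],[0,0,0],8.5]])

```text
clock: 39.0
position: [0.5278, 0.268, 0.3166]
tool_rot: [3.141, 0.0, 0.5]
force: [0.3, -0.1, -0.4]
grip_width: 0.0848
finger_force: 0.0
```

```bash
python3 - <<'E'
from h import *
p=snap('wrist');s=bot.observe();print(s['clock'],s['position'])
for a in bot.mark_of('half_sloped',p)[:1]: print(at(p,a['at'],.018),a)
q=snap('side')
for n,z in (('half_round',.023),('model',.014)):
  for a in bot.mark_of(n,q)[:1]: print(n,at(q,a['at'],z),a['p'])
w=np.array([.528,.2692])-s['position'][:2];c,s=np.cos(.5),np.sin(.5);print('to go tool',c*w[0]+s*w[1],s*w[0]-c*w[1])
E
```

```text
39.05 [0.52775977 0.26811085 0.31656787]
[0.52434938 0.26577882 0.018     ] {'at': [252.5, 188.9], 'p': 0.8}
half_round [0.55962487 0.00675553 0.023     ] 0.85
model [ 0.55271565 -0.25315603  0.014     ] 0.61
to go tool 0.0007329881594633565 -0.0008406472629440763
```

Down 10.55 cm to TCP z about 0.211 and grip.

Emit:
arm_command(deltas=[[[0.07,-0.08,2],[0,0,0],8.5],[[0,0,2.5],[0,0,0],8.5],[[0,0,2.5],[0,0,0],8.5],[[0,0,2],[0,0,0],8.5],[[0,0,1.2],[0,0,0],8.5],[[0,0,0.3],[0,0,0],8.5],[[0,0,0],[0,0,0],7.5],[[0,0,0],[0,0,0],6.5],[[0,0,0],[0,0,0],5],[[0,0,0],[0,0,0],5],[[0,0,0],[0,0,0],5],[[0,0,0],[0,0,0],5]])

```text
clock: 40.45
position: [0.528, 0.2702, 0.2126]
tool_rot: [-3.141, -0.002, 0.501]
force: [-1.7, -0.3, 7.6]
grip_width: 0.0596
finger_force: 43.4
```

```bash
python3 - <<'E'
from h import *
P=[]
for i in range(3): snap('wrist');P.append(bot.observe()['position'])
w=np.mean(P,0);print(w);w=w[:2]-[.528,.2692];c,s=np.cos(.5),np.sin(.5);print('off vs release',c*w[0]+s*w[1],s*w[0]-c*w[1])
E
```

```text
[0.52807014 0.27019024 0.21257676]
off vs release 0.0005363018171400832 -0.0008353945283655105
```

Emit:
arm_command(deltas=[[[0,0,-0.3],[0,0,0],5],[[0,0,-0.7],[0,0,0],5],[[0,0,-1.5],[0,0,0],5],[[0,0,-2],[0,0,0],5],[[0,0,-2],[0,0,0],5],[[0,0,-2.5],[0,0,0],5],[[0,0,-2.5],[0,0,0],5],[[0,0,-2],[0,0,0],5],[[-1.37,2.47,0],[0,0,0],5],[[-1.37,2.47,0],[0,0,0],5],[[-1.37,2.47,0],[0,0,0],5],[[-1.37,2.47,0],[0,0,0],5],[[-1.37,2.47,0],[0,0,0],5],[[-1.37,2.47,0],[0,0,0],5],[[-1.37,2.47,0],[0,0,0],5],[[-1.37,2.47,0],[0,0,0],5],[[-1.37,2.47,0],[0,0,0],5],[[-1.37,2.47,0],[0,0,0],5],[[0,0,0],[0,0,0],5],[[0,0,0],[0,0,0],5]])

```text
clock: 42.6
position: [0.5262, -0.0128, 0.3475]
tool_rot: [3.141, -0.001, 0.5]
force: [0.2, -0.7, -1.2]
grip_width: 0.0597
finger_force: 43.6
```

Emit:
arm_command(deltas=[[[0,0,1.5],[0,0,0],5],[[0,0,2],[0,0,0],5],[[0,0,1],[0,0,0],5],[[0,0,0.3],[0,0,0],5],[[0,0,0],[0,0,0],5],[[0,0,0],[0,0,0],5]])

```text
clock: 43.2
position: [0.5265, -0.0122, 0.2992]
tool_rot: [3.141, -0.001, 0.501]
force: [-0.8, 0.5, -1.2]
grip_width: 0.0593
finger_force: 43.6
```

```bash
python3 - <<'E'
from h import *
P=[]
for i in range(5): p=snap('wrist','last.png');P.append(bot.observe()['position'])
w=np.mean(P,0);print(w,bot.observe()['clock']);w=w[:2]-[.5263,-.0121];c,s=np.cos(.5),np.sin(.5);print('err tool',c*w[0]+s*w[1],s*w[0]-c*w[1])
for n in ('half_round','half_sloped'):
  for a in bot.mark_of(n,p)[:1]: print(n,at(p,a['at'],.023),a)
  print(bot.find_in(n,p)[:1])
E
```

```text
[ 0.5263809  -0.01233996  0.29904642] 43.45
err tool -4.404720109700319e-05 0.0002493716183511471
half_round [0.55960744 0.00590931 0.023     ] {'at': [252.1, 147.9], 'p': 0.62}
[{'rect': [202.5, 119.5, 96.2, 74.0], 'p': 0.64}]
half_sloped [ 0.48382173 -0.03500517  0.023     ] {'at': [251.5, 243.9], 'p': 0.95}
[{'rect': [175.0, 211.8, 155.6, 125.4], 'p': 0.62}]
```

Emit:
arm_command(deltas=[[[0,0,1.5],[0,0,0],5],[[0,0,1.0],[0,0,0],5],[[0,0,1.0],[0,0,0],5],[[0,0,0],[0,0,0],5]])

```text
clock: 44.05
position: [0.5259, -0.0124, 0.2622]
tool_rot: [-3.141, 0.002, 0.501]
force: [-0.2, -0.9, -1.1]
grip_width: 0.0597
finger_force: 43.6
```

Emit:
arm_command(deltas=[[[0,0,1],[0,0,0],5],[[0,0,1.2],[0,0,0],5],[[0,0,1.2],[0,0,0],5],[[0,0,0.7],[0,0,0],5],[[0,0,0.4],[0,0,0],5],[[0,0,0.1],[0,0,0],5],[[0,0,0],[0,0,0],5]])

```text
clock: 44.75
position: [0.5263, -0.0124, 0.2175]
tool_rot: [-3.142, -0.0, 0.501]
force: [0.1, -0.6, -0.7]
grip_width: 0.0598
finger_force: 43.8
```

Emit:
arm_command(deltas=[[[0,0,0.1],[0,0,0],5],[[0,0,0],[0,0,0],6.5],[[0,0,0],[0,0,0],7.5],[[0,0,0],[0,0,0],8.5],[[0,0,0],[0,0,0],8.5],[[0,0,-1],[0,0,0],8.5],[[0,0,-2.5],[0,0,0],8.5],[[0,0,-3],[0,0,0],8.5],[[0,0,-2.5],[0,0,0],8.5],[[0,0,-1.5],[0,0,0],8.5],[[0.77,-3.22,0],[0,0,0],8.5],[[0.77,-3.22,0],[0,0,0],8.5],[[0.77,-3.22,0],[0,0,0],8.5],[[0.77,-3.22,0],[0,0,0],8.5],[[0.77,-3.22,0],[0,0,0],8.5],[[0.77,-3.22,0],[0,0,0],8.5],[[0.77,-3.22,0],[0,0,0],8.5],[[0.77,-3.22,0],[0,0,0],8.5],[[0.77,-3.22,0],[0,0,0],8.5],[[0,0,0],[0,0,0],8.5]])

```text
clock: 46.75
position: [0.4462, 0.2791, 0.322]
tool_rot: [-3.14, -0.001, 0.507]
force: [-0.5, -0.9, -0.8]
grip_width: 0.0849
finger_force: 0.0
```

Emit:
arm_command(deltas=[[[0,0,0],[0,0,0],8.5],[[0,0,0],[0,0,0],8.5],[[0,0,0],[0,0,0],8.5]])

```text
clock: 47.05
position: [0.4482, 0.2741, 0.3217]
tool_rot: [3.141, -0.0, 0.5]
force: [-0.7, -0.1, 0.4]
grip_width: 0.0849
finger_force: 0.0
```

```bash
python3 - <<'E'
from h import *
p=snap('wrist');s=bot.observe();print(s['clock'],s['position'])
for a in bot.mark_of('wedge',p)[:1]: print(at(p,a['at'],.018),a)
print(bot.find_in('wedge',p)[:1])
q=snap('side')
for n,z in (('half_round',.023),('half_sloped',.023)):
  for a in bot.mark_of(n,q)[:1]: print(n,at(q,a['at'],z),a['p'])
w=np.array([.4485,.2748])-s['position'][:2];c,s=np.cos(.5),np.sin(.5);print('to go tool',c*w[0]+s*w[1],s*w[0]-c*w[1])
E
```

```text
47.1 [0.44813875 0.27418066 0.3216887 ]
[0.44449829 0.26733205 0.018     ] {'at': [256.6, 189.7], 'p': 0.94}
[{'rect': [222.9, 177.4, 63.5, 66.4], 'p': 0.61}]
half_round [ 0.55434723 -0.00382708  0.023     ] 0.66
half_sloped [ 0.51992087 -0.02513151  0.023     ] 0.86
to go tool 0.0006139538594236328 -0.00037033462960888624
```

Emit:
arm_command(deltas=[[[0.05,0.05,2],[0,0,0],8.5],[[0,0,2.5],[0,0,0],8.5],[[0,0,2],[0,0,0],8.5],[[0,0,1.4],[0,0,0],8.5],[[0,0,0.5],[0,0,0],8],[[0,0,0],[0,0,0],7],[[0,0,0],[0,0,0],6],[[0,0,0],[0,0,0],5],[[0,0,0],[0,0,0],4],[[0,0,0],[0,0,0],3.5],[[0,0,0],[0,0,0],3.5],[[0,0,0],[0,0,0],3.5]], newtons=50)

```text
clock: 48.55
position: [0.4487, 0.275, 0.2384]
tool_rot: [-3.141, -0.001, 0.501]
force: [-0.4, -0.1, 6.8]
grip_width: 0.0455
finger_force: 50.4
```

```bash
python3 - <<'E'
from h import *
P=[]
for i in range(3): snap('wrist');P.append(bot.observe()['position'])
w=np.mean(P,0);print(w);w=w[:2]-[.4485,.2748];c,s=np.cos(.5),np.sin(.5);print('off vs release',c*w[0]+s*w[1],s*w[0]-c*w[1])
E
```

```text
[0.44869377 0.27501304 0.23836833]
off vs release 0.0002721915084113937 -9.40638541424515e-05
```

Emit:
arm_command(deltas=[[[0,0,-0.3],[0,0,0],3.5],[[0,0,-1],[0,0,0],3.5],[[0,0,-2],[0,0,0],3.5],[[0,0,-2.7],[0,0,0],3.5],[[0,0,-3],[0,0,0],3.5],[[0,0,-3],[0,0,0],3.5],[[0,0,-1],[0,0,0],3.5],[[-1.03,2.9,0],[0,0,0],3.5],[[-1.03,2.9,0],[0,0,0],3.5],[[-1.03,2.9,0],[0,0,0],3.5],[[-1.03,2.9,0],[0,0,0],3.5],[[-1.03,2.9,0],[0,0,0],3.5],[[-1.03,2.9,0],[0,0,0],3.5],[[-1.03,2.9,0],[0,0,0],3.5],[[-1.03,2.9,0],[0,0,0],3.5],[[-1.03,2.9,0],[0,0,0],3.5],[[-1.03,2.9,0],[0,0,0],3.5],[[0,0,0],[0,0,0],3.5],[[0,0,0],[0,0,0],3.5]])

```text
clock: 50.6
position: [0.4973, -0.0293, 0.3675]
tool_rot: [-3.141, 0.0, 0.5]
force: [0.2, 1.4, -1.0]
grip_width: 0.0454
finger_force: 51.6
```

Emit:
arm_command(deltas=[[[0,0,1.5],[0,0,0],3.5],[[0,0,2],[0,0,0],3.5],[[0,0,1],[0,0,0],3.5],[[0,0,0.3],[0,0,0],3.5],[[0,0,0],[0,0,0],3.5],[[0,0,0],[0,0,0],3.5]])

```text
clock: 51.2
position: [0.4977, -0.0288, 0.3201]
tool_rot: [3.141, -0.001, 0.501]
force: [-0.4, 0.3, -1.4]
grip_width: 0.0451
finger_force: 51.5
```

```bash
python3 - <<'E'
from h import *
P=[]
for i in range(5): p=snap('wrist');P.append(bot.observe()['position'])
w=np.mean(P,0);print(w,bot.observe()['clock']);w=w[:2]-[.4974,-.029];c,s=np.cos(.5),np.sin(.5);print('err tool',c*w[0]+s*w[1],s*w[0]-c*w[1])
for n in ('half_round','half_sloped'):
  for a in bot.mark_of(n,p)[:1]: print(n,at(p,a['at'],.023),a)
  print(bot.find_in(n,p)[:1])
a=np.hstack([p['frame'][:,:,::-1]]);cv2.imwrite('pics/w12.png',cv2.convertScaleAbs(a,alpha=1.5))
E
```

```text
[ 0.49758298 -0.02891052  0.32001553] 51.45
err tool 0.00020348421286304396 9.198190196668327e-06
half_round [0.55921121 0.00603338 0.023     ] {'at': [250.9, 104.5], 'p': 0.77}
[{'rect': [201.3, 69.9, 94.4, 71.5], 'p': 0.81}]
half_sloped [ 0.52060551 -0.01546551  0.023     ] {'at': [251.3, 156.4], 'p': 0.79}
[{'rect': [206.7, 138.4, 87.1, 52.4], 'p': 0.71}]
```

Emit:
arm_command(deltas=[[[-0.02,0,1.5],[0,0,0],3.5],[[0,0,1.5],[0,0,0],3.5],[[0,0,1],[0,0,0],3.5],[[0,0,0.8],[0,0,0],3.5],[[0,0,0],[0,0,0],3.5]])

```text
clock: 52.15
position: [0.4971, -0.0291, 0.2707]
tool_rot: [-3.141, 0.001, 0.501]
force: [0.1, 0.4, -2.1]
grip_width: 0.0454
finger_force: 51.5
```

Emit:
arm_command(deltas=[[[0,0,0.5],[0,0,0],3.5],[[0,0,0.5],[0,0,0],3.5],[[0,0,0.4],[0,0,0],3.5],[[0,0,0.3],[0,0,0],3.5],[[0,0,0],[0,0,0],3.5]])

```text
clock: 52.65
position: [0.4972, -0.0291, 0.2542]
tool_rot: [-3.141, 0.0, 0.501]
force: [0.2, -0.4, -0.1]
grip_width: 0.0453
finger_force: 51.5
```

Emit:
arm_command(deltas=[[[0,0,0.4],[0,0,0],3.5],[[0,0,0.3],[0,0,0],3.5],[[0,0,0.2],[0,0,0],3.5],[[0,0,0.1],[0,0,0],3.5],[[0,0,0],[0,0,0],3.5],[[0,0,0],[0,0,0],3.5]])

```text
clock: 53.25
position: [0.4973, -0.029, 0.2445]
tool_rot: [-3.142, 0.0, 0.501]
force: [-0.4, -0.7, -1.2]
grip_width: 0.0454
finger_force: 51.5
```

Emit:
arm_command(deltas=[[[0,0,0.1],[0,0,0],3.5],[[0,0,0.1],[0,0,0],3.5],[[0,0,0],[0,0,0],3.5],[[0,0,0],[0,0,0],3.5]])

```text
clock: 53.65
position: [0.4975, -0.029, 0.2433]
tool_rot: [3.141, -0.001, 0.501]
force: [-4.9, 0.5, 19.3]
grip_width: 0.0453
finger_force: 53.9
```

Emit:
arm_command(deltas=[[[0,0,-0.05],[0,0,0],3.5],[[0,0,0],[0,0,0],5],[[0,0,0],[0,0,0],6.5],[[0,0,0],[0,0,0],8],[[0,0,0],[0,0,0],8.5],[[0,0,-1],[0,0,0],8.5],[[0,0,-2.5],[0,0,0],8.5],[[0,0,-3],[0,0,0],8.5],[[0,0,-2.5],[0,0,0],8.5],[[0,0,-1],[0,0,0],8.5],[[0,0,0],[0,0,0],8.5],[[0,0,0],[0,0,0],8.5]])

```text
clock: 54.85
position: [0.4971, -0.0289, 0.3425]
tool_rot: [-3.141, 0.0, 0.501]
force: [0.0, -0.6, 0.9]
grip_width: 0.0846
finger_force: 0.0
```

```bash
python3 - <<'E'
from h import *
p=snap('wrist');s=bot.observe();print(s['clock'],s['position'],s['force'])
Z=dict(frame=0,half_round=.023,half_sloped=.023,wedge=.023,model=.014,round_bat=0)
for n,z in Z.items():
  for a in bot.mark_of(n,p)[:1]: print(n,at(p,a['at'],z),a['p'])
cv2.imwrite('pics/w13.png',cv2.resize(cv2.convertScaleAbs(p['frame'][:,:,::-1],alpha=1.5),(768,576)))
q=snap('scene')
for n in ('model','round_bat'):
  for a in bot.mark_of(n,q)[:1]: print(n,at(q,a['at'],Z[n]),a['p'])
E
```

```text
54.9 [ 0.49701185 -0.02897555  0.34217443] [ 0.10469476  0.25863305 -0.23419576]
frame [ 0.53935638 -0.00305537  0.        ] 0.71
half_round [0.55953091 0.00704336 0.023     ] 0.83
half_sloped [ 0.52386041 -0.0141772   0.023     ] 0.84
wedge [ 0.49314549 -0.03382884  0.023     ] 0.93
model [ 0.55561705 -0.25913096  0.014     ] 0.91
round_bat [ 0.55532777 -0.2531763   0.        ] 0.75
model [ 0.56642565 -0.26152934  0.014     ] 0.52
round_bat [ 0.55476107 -0.24990215  0.        ] 0.87
```

View pics/w13.png

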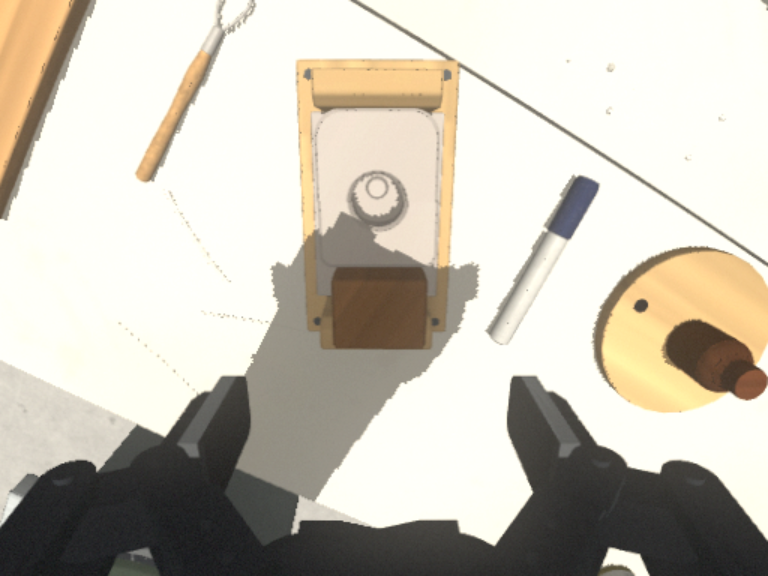

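The last picture shows the closed mould with the halves together around the spigot at (377,187) and the wedge down at (380,307). The model stands upright on the bat at (700,345).

```bash
python3 -c "
from workcell import bot
print(bot.job_done())"
```

```text
the job is handed in; nothing more can be done
None
```

I handed the job in at about 55 s: the model stands upright in the middle of the bat, the mould halves are closed in the frame, and the wedge is pushed fully down. The hand-in returned no verdict.

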